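# Show the master glass to the code reader

### The arm

A 7-joint arm with a two-finger parallel gripper is mounted at the origin on the work surface. World frame = base frame: x ahead of the robot, y to its left, z up, the work surface at z = 0. Lengths are in mm, angles in rad, forces in N, time in s.
With the tool pointing down it reaches from about 350 to 775 mm from the base axis. Payload 3.1 kg.
Tool frame: the origin (TCP) lies at the very end of the fingers, on their centre line; the grasp point (between the pads) lies 19 mm behind it; z points along the fingers, y is the line along which they close (so a half turn about z gives the same grasp; the last joint's range is limited). The gripper opens to 85 mm and grips with 20 to 120 N. Pads are 22 mm wide; open, the fingers measure 114 mm over their backs; the gripper's body (76 mm by 85 mm) begins 54 mm behind the grasp point. The pads swing forward as they close: fully open they stand 13 mm farther back than shut.
Start: joints at [1.296, 0.311, 0.014, 1.512, -0.004, 1.319, -0.027], TCP at [126.919, -535.172, 231.304] pointing down, gripper open.
Joint ranges: [-2.7, 2.7], [-0.3, 1.91], [-1.27, 1.3], [0.12, 2.57], [-1.44, 4.58], [0.2, 2.03], [-3.05, 3.05]. Speed limits (rad/s): [2.79, 2.79, 3.14, 3.14, 3.14, 3.14, 3.14].

### API

Orientations are given as a unit quaternion [w, x, y, z].
In Python, from workcell import ctrl gives the robot as it stands.
- The arm moves only by the tool carry_out, never from a script. Its argument "motion" is one flat list of numbers, 6 for each row, row after row: the shift along the tool's x, y, z in mm, then the turn, a rotation vector about the tool's x, y, z in degrees. A call has 1 to 8 rows; each row is the pose to reach, as a shift and turn from the pose commanded when the call began, along the tool's axes at that moment; what a row does not reach only later rows make up. A row lasts 1/12 s, in which the tool goes at most 41.7 mm and 7.16 degrees, less where a joint would pass 70% of its speed; a pose out of reach is approached as far as the arm can. A call with a gripper value outside its range is refused whole. "grip" is the finger opening in mm, from 0 to 85.4, set as the call begins (left out, the last holds). The fingers move at their own pace and stop on an object; the grip force is fixed at half the most. Time passes only in rows, so rows that repeat a pose let the fingers close. It gives the time, the measured TCP pose, the force, the opening and the grip force at its end, in the units of the state.
- ctrl.read_state(): the state, without advancing time (a new reading comes with each control period).
- ctrl.capture(name): name is "side" or "top" or "wrist"; returns a dict with "image" (400x640x3 uint8, blue, green, red), "vertical_fov" (degrees; the focal length in pixels is half the picture's height over the tangent of half this angle, whatever the lens; pixels are square), "cx", "cy" (the principal point, pixels), "dist" ([k1, k2, p1, p2, k3] as OpenCV has them; the pictures are not rectified), "R" (3x3) and "t" (3): a world point X has camera coordinates R X + t. Camera axes: x right, y down, z forward; pixel columns grow to the right and rows downward; lengths in mm; the calibration is good to about 2 mm. A picture is of the moment at which its call begins. There is no depth.
- ctrl.job_done(): hands the job in; it is judged then, once.
The state is a dict: "t": time; "joint_pos": joint angles; "joint_vel": joint speeds; "joint_efforts": joint torques, N m; "ee_pos": TCP position; "orientation": TCP orientation; "wrist_force": force on the tool from outside, world axes, zero at the start; "torque": the same for the moment, N m; "opening": finger opening in mm; "grip_force": force on a finger pad.
Only numpy, scipy, OpenCV 4.12 (cv2) and the standard library are available. Lean on these libraries where they do the work, as an engineer would, in place of code of your own. Each camera call takes 0.05 s, during which the arm holds its last target. There are 200 camera calls.

### The job

Take the station's glass master plate out of the slotted rack, gripping it by its clear part with no finger on the frosted end; the small corner notch marks that end, and with the notch at the top left the code label on it faces you. Turn the plate over if need be and show it to the code reader: label side up and squarely facing the window, the middle of the label on the read point 120 mm straight out from the window. Finish while still holding it steady there; do not touch the reader, and leave everything else on the bench as it stands.

Things in the scene. Friction and masses are not known exactly. Their poses are not given: they have to be found in the camera images.
- glass_center (a point): Centre of the master glass: a clear blue-green glass plate with a whitish frosted end, 120 long x 60 high x 8 mm thick, 115 to 190 g, standing upright on its long edge in a rack slot. x: along the length to the frosted end; y: square out of the label face; z: up. Clear from x = -60 to +24 mm, frosted from +24 to +60 mm. The top is 30 mm above this point; the lowest 18 mm stand in the slot.
- glass_label (a point): Middle of the white 24 x 36 mm code label, on the +y face of the frosted end: 42 mm towards +x, 4 mm towards +y and 4 mm below the glass centre. Axes as the glass.
- glass_notch (a point): The corner notch, a square 10 x 10 mm step cut out of the top corner of the frosted end: middle 55 mm towards +x and 25 mm above the glass centre. Looking at the label face with the notch up, the notch is at the top left.
- glass: The whole master glass; origin at the middle of its lower edge, 30 mm below the glass centre, axes as there.
- frost: The frosted, whitish end of the glass (36 mm long, fixed to it), not to be touched by the fingers; origin at the middle of its lower edge, axes as the glass.
- rack: Black slotted plate rack, screwed down: base 90 x 170 x 12 mm, three slots along its x axis, 64 mm apart at y = -64, 0, +64 mm, each 10 mm wide between two ribs 9 mm thick; slot floor at 12 mm, rib tops at 30 mm. The rack may be turned any way round; the two plates beside the glass are as high as it. Origin at the centre of its underside.
- reader: Fixed-mount code reader: aluminium post 30 x 30 mm, 313 mm high, on a 90 x 80 mm foot, bolted to the bench; its head looks towards the robot and down at 45 degrees. Origin on the bench straight below the read point; the post stands 185 mm farther along its x.
- reader_window (a point): Middle of the window with its red lamps on the dark 62 x 52 x 42 mm reader head. x points from the read point back to the window (away from the robot and up at 45 degrees); y is level; the reader looks along -x.
- read_point (a point): The read point in mid air, 120 mm straight out from the middle of the window, 190 mm above the bench. Axes as the window's.
- panel_center (a point): Centre of a black dummy panel, 120 x 8 x 60 mm, standing in another slot of the rack. Leave it.
- board_center (a point): Centre of a green board, 120 x 8 x 60 mm, standing in another slot of the rack. Leave it.
- screwdriver_mid (a point): Screwdriver, 170 mm long along its x, lying on the bench; about its middle, 10 mm up. Leave it.
- pen_mid (a point): Blue suction pen, 134 mm long along its x, 13 mm thick, lying on the bench; its middle. Leave it.
- dispenser_mid (a point): White dispenser bottle with red cap, 64 mm across, 130 mm high; its centre. Leave it.
- jar_mid (a point): Small glass jar with steel cap, 48 mm across, 55 mm high; its centre. Leave it.

How it is judged (in metres and radians):
On the way:
1. the master glass is lifted clear of the rack in the fingers (height (world z) of glass_center above 0.09 m and contact force between the fingers and glass above 1 N and contact force between glass and rack below 0.2 N), for 0.2 s.
At the end, for the whole second after the job is handed in: The fingers hold the glass still (under 30 mm/s) and alone, its centre over 100 mm above the bench, the middle of the label within 20 mm of the read point, the label face up and square to the reader's line of sight within 15 degrees (contact force between the fingers and glass above 1 N and distance between glass_label and read_point below 0.02 m and angle between the y axis of glass and the x axis of read_point, either way round below 0.26 rad and angle between glass's own y axis and vertical below 1.2 rad and height (world z) of glass_center above 0.1 m and linear speed of glass below 0.03 m/s and contact force between glass and rack below 0.2 N and contact force between glass and reader below 0.2 N); the arm keeps its last pose, push and grip.
It fails at once if fingers touch the frosted end (contact force between the fingers and frost above 0.5 N).
It fails at once if the reader is touched (contact force between any of the arm, the fingers, glass and reader above 1 N).
It fails at once if another plate in the rack, or a thing on the bench, is moved more than 15 mm (distance of any of panel_center, board_center, screwdriver_mid, pen_mid, dispenser_mid, jar_mid from where it was at the start of the episode above 0.015 m).
It also fails if it takes over 42 s, if anything falls off the work surface, if the arm or the gripper's body presses on something with over 40 N, if the wrist force passes 120 N, or if a joint passes its speed limit or range.

## Working session

There is one attempt and no reset: what is moved stays moved. The work goes in short steps, Python scripts to look and compute and a tool call to move; the robot and the scene stay as the last step left them, time stands still between calls to the robot, and variables do not carry over. Pictures are saved under pics/ and viewed, at most 10 in all, crops included, and the job is handed in when it is done.

Besides the shell and the picture viewer there is one more tool, called after "Request:" in YAML: its name, and indented under it one key for each argument. carry_out: Moves the arm, as the interface text tells. Its arguments: {"type":"object","properties":{"motion":{"type":"array"},"grip":{"type":"number"}},"required":["motion"]}

```bash
mkdir -p pics; ls
python3 - <<'E'
from workcell import ctrl
import cv2,pickle,numpy as np
s=ctrl.read_state();print(s)
d={}
for n in("side","top","wrist"):
    c=ctrl.capture(n);d[n]=c;cv2.imwrite(f"pics/{n}0.png",c["image"]);print(n,c["vertical_fov"],c["cx"],c["cy"],c["dist"],(-np.array(c["R"]).T@c["t"]).round(),np.round(c["R"],3).tolist())
pickle.dump(d,open("c0.pkl","wb"))
E
```

```text
pics
{'t': 0.0, 'joint_pos': array([ 1.29626528,  0.31172185,  0.0139643 ,  1.51309914, -0.00443825,
        1.31917127, -0.02721552]), 'joint_vel': array([ 0.00056441,  0.00065935,  0.00190175, -0.00015401, -0.00044916,
       -0.00055389, -0.00043776]), 'joint_efforts': array([ 1.85268709e-04, -3.79913700e+01,  1.46081694e-01, -2.30590904e+01,
        1.21030692e-02,  1.34145113e-02,  3.07383665e-07]), 'ee_pos': array([ 126.77091479, -534.43013594,  230.20608499]), 'orientation': array([-1.17312208e-03,  9.93226142e-01,  1.16191342e-01, -1.63062100e-04]), 'wrist_force': array([ 0.37969126,  0.95173419, -0.22861149]), 'torque': array([0.01064055, 0.03719344, 0.00051297]), 'grip_force': 0.0, 'opening': 85.20353960415507}
side 49.745326785805545 318.33664205643214 197.04990977329632 [-0.04403451  0.          0.          0.          0.        ] [ 445. -895.  763.] [[0.995, -0.102, 0.01], [-0.046, -0.532, -0.845], [0.092, 0.84, -0.534]]
top 44.43174258627061 324.05779833398844 201.23507334292105 [-0.14338304  0.          0.          0.          0.        ] [ 429.    4. 1377.] [[0.005, -1.0, 0.001], [-0.994, -0.005, -0.112], [0.112, -0.0, -0.994]]
wrist 64.10632887538485 319.4997086304829 198.83310206828662 [-0.03680682  0.          0.          0.          0.        ] [ 201. -516.  374.] [[0.23, -0.973, -0.002], [-0.926, -0.219, 0.307], [-0.299, -0.069, -0.952]]
```

View pics/side0.png

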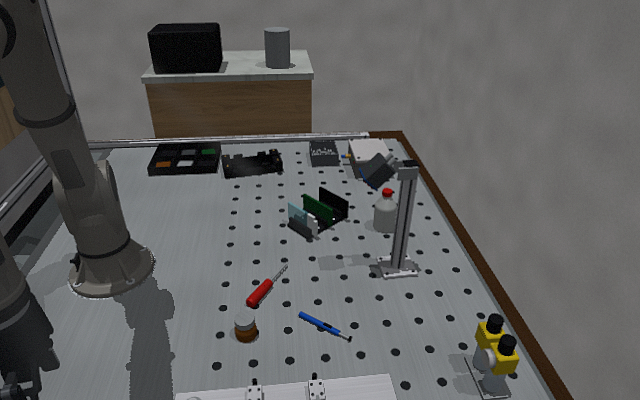

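View pics/top0.png

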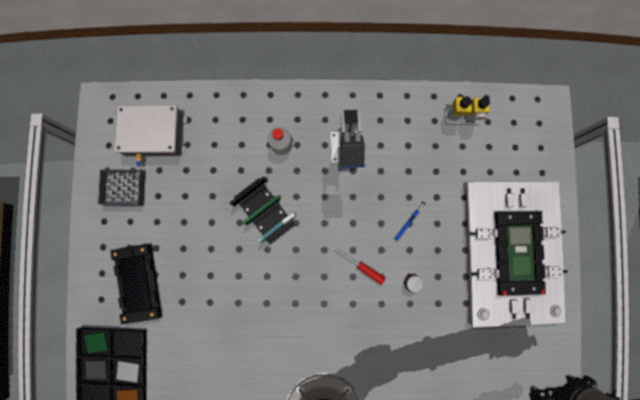

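The side view shows the rack near (318,213) with the glass as the front plate, and the reader head at (378,170). In the top view the glass is near (277,228), the board (262,208), the panel (250,192) and the reader (350,145). I'll enlarge the crops next.

Run:
```python
import cv2,pickle,numpy as np
d=pickle.load(open("c0.pkl","rb"))
t=d["top"]["image"];s=d["side"]["image"]
a=cv2.resize(t[165:255,220:310],(400,400),interpolation=cv2.INTER_CUBIC)
b=cv2.resize(s[175:255,275:355],(400,400),interpolation=cv2.INTER_CUBIC)
cv2.imwrite("pics/crop1.png",np.hstack([a,b]))
a=cv2.resize(t[95:185,315:385],(389,500),interpolation=cv2.INTER_CUBIC)
b=cv2.resize(s[145:285,355:435],(286,500),interpolation=cv2.INTER_CUBIC)
cv2.imwrite("pics/crop2.png",np.hstack([a,b]))
```

```text
(no output)
```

View pics/crop1.png

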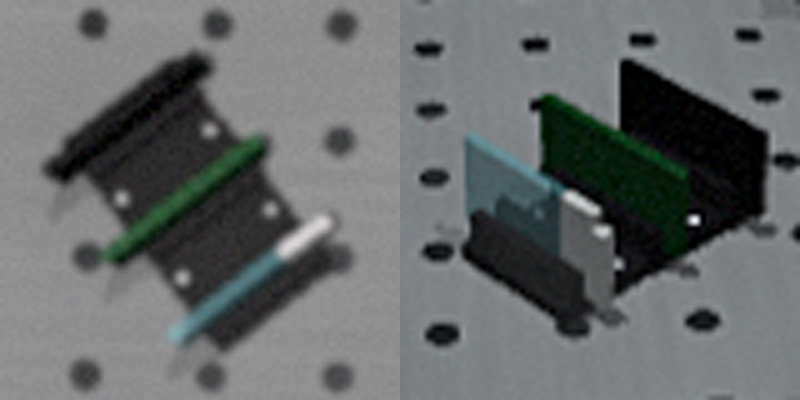

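View pics/crop2.png

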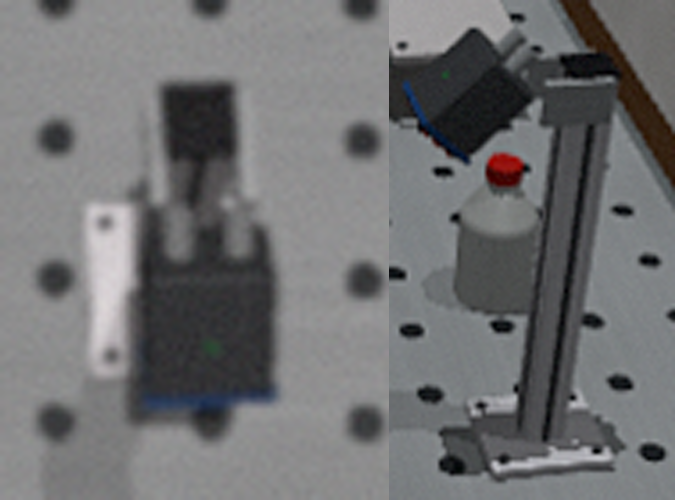

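The crops show that the glass's clear end is at about top px (259,240), its frosted end at (294,215), and the notch is at the frosted end facing the side camera's right. So the label faces the green board, away from the robot. The reader's blue front-top edge runs (340,168)–(364.5,166) in top and (359,168)–(365,179) in side.

```bash
cat > h.py <<'E'
import cv2,numpy as np
from scipy.spatial.transform import Rotation as Rn
def K(c):
    f=200/np.tan(np.radians(c["vertical_fov"]/2));return np.array([[f,0,c["cx"]],[0,f,c["cy"]],[0,0,1]])
def ray(c,p):
    q=cv2.undistortPoints(np.array([[p]],float),K(c),np.array(c["dist"]))[0,0]
    R=np.array(c["R"]);d=R.T@[q[0],q[1],1];return -R.T@np.array(c["t"]),d/np.linalg.norm(d)
def plane(c,p,z):
    o,d=ray(c,p);return o+d*(z-o[2])/d[2]
def tri(c1,p1,c2,p2):
    (o1,d1),(o2,d2)=ray(c1,p1),ray(c2,p2)
    A=np.c_[d1,-d2];s=np.linalg.lstsq(A,o2-o1,rcond=None)[0]
    a,b=o1+s[0]*d1,o2+s[1]*d2;return (a+b)/2,np.linalg.norm(a-b)
def proj(c,X):
    return cv2.projectPoints(np.array([X],float),cv2.Rodrigues(np.array(c["R"]))[0],np.array(c["t"],float),K(c),np.array(c["dist"]))[0][0,0]
def pose(s):
    q=s["orientation"];return np.array(s["ee_pos"]),Rn.from_quat([q[1],q[2],q[3],q[0]]).as_matrix()
E
python3 - <<'E'
import pickle;from h import *
from workcell import ctrl
np.set_printoptions(precision=1,suppress=True)
d=pickle.load(open("c0.pkl","rb"));T,S,W=d["top"],d["side"],d["wrist"]
cr=lambda x,y:(220+x/4.444,165+y/4.444)
for a in [(170,340),(333,218),(105,260),(265,138),(282,252)]: print("plate z72",plane(T,cr(*a),72))
sc=lambda x,y:(275+(x-400)/5,175+y/5)
print("clear top corner tri",tri(T,cr(172,338),S,sc(465,137)))
print("frost bound tri",tri(T,cr(282,252),S,sc(562,191)))
c2=lambda x,y:(315+x/5.556,95+y/5.556); s2=lambda x,y:(355+(x-389)/3.575,145+y/3.571)
for a in [(140,405),(275,395)]: print("blue z290",plane(T,c2(*a),290))
print(tri(T,c2(140,405),S,s2(404,82)),tri(T,c2(275,395),S,s2(425,120)))
print("post base side",plane(S,s2(548,440),10)); print("bracket top",plane(T,c2(198,85),313), plane(T,c2(165,85),313),plane(T,c2(235,85),313))
hsv=cv2.cvtColor(T["image"],cv2.COLOR_BGR2HSV);m=(cv2.inRange(hsv,(85,55,70),(105,255,255)));m[:200]=0;m[260:]=0;m[:,:240]=0;m[:,310:]=0
y,x=np.nonzero(m);print(len(x),cv2.minAreaRect(np.c_[x,y].astype(np.float32)))
m=cv2.inRange(hsv,(100,90,50),(125,255,255))[155:180,330:375];y,x=np.nonzero(m);print(len(x),x.min()+330,x.max()+330,[ (i+330,np.mean(y[x==i])+155) for i in sorted(set(x))])
p,R=pose(ctrl.read_state());Rw=np.array(W["R"]);print("cam in tool",R.T@(-Rw.T@W["t"]-p),"axes",(Rw@R).round(3).tolist())
E
```

```text
plate z72 [467.3 178.1  72. ]
plate z72 [541.4  81.   72. ]
plate z72 [515.1 218.4  72. ]
plate z72 [589.7 122.7  72. ]
plate z72 [520.7 111.5  72. ]
clear top corner tri (array([470.1, 177.5,  68.2]), np.float64(2.9816441454928158))
frost bound tri (array([522.3, 111.5,  71.4]), np.float64(3.0882189951318035))
blue z290 [627.4 -32.7 290. ]
blue z290 [631.9 -87.5 290. ]
(array([630.1, -33. , 289.7]), np.float64(5.169206836862071)) (array([633.5, -87.6, 292.5]), np.float64(4.083171008886885))
post base side [749.2 -72.9  10. ]
bracket top [754.9 -55.3 313. ] [754.8 -42.  313. ] [755.  -70.3 313. ]
127 ((270.38568115234375, 231.22186279296875), (4.626676559448242, 28.751493453979492), 51.709835052490234)
47 341 362 [(np.int64(341), np.float64(166.5)), (np.int64(342), np.float64(167.0)), (np.int64(343), np.float64(167.0)), (np.int64(344), np.float64(166.5)), (np.int64(345), np.float64(166.5)), (np.int64(346), np.float64(167.0)), (np.int64(347), np.float64(166.5)), (np.int64(348), np.float64(166.5)), (np.int64(349), np.float64(166.5)), (np.int64(350), np.float64(167.0)), (np.int64(351), np.float64(167.0)), (np.int64(352), np.float64(167.0)), (np.int64(353), np.float64(167.0)), (np.int64(354), np.float64(167.0)), (np.int64(355), np.float64(166.5)), (np.int64(356), np.float64(166.5)), (np.int64(357), np.float64(165.5)), (np.int64(358), np.float64(166.0)), (np.int64(360), np.float64(165.5)), (np.int64(361), np.float64(165.5)), (np.int64(362), np.float64(165.5))]
cam in tool [  76.9   -0.7 -143.5] axes [[-0.001, 1.0, -0.0], [-0.952, -0.001, -0.307], [-0.307, 0.0, 0.952]]
```

```bash
cat >> h.py <<'E'
def down(az):
    y=np.array([np.cos(az),np.sin(az),0]);z=np.array([0,0,-1.]);return np.c_[np.cross(y,z),y,z]
def rows(p,R,targets):
    """targets: list of (P,Rt)"""
    for P,Rt in targets:
        print(np.r_[R.T@(P-p),np.degrees(Rn.from_matrix(R.T@Rt).as_rotvec())].round(1).tolist())
E
python3 - <<'E'
from h import *; from workcell import ctrl
p,R=pose(ctrl.read_state())
# arc about the base to above the glass, 3 calls: end of call 1 and 2, 3
P=[p,np.array([330,-330,240]),np.array([440,-110,240]),np.array([480,125,230])]
az=np.radians([-76.6,-38,0,37.6])
for i in range(3): rows(P[i],R if i==0 else down(az[i]),[(P[i+1],down(az[i+1]))])
E
```

```text
[244.9, -152.2, -9.3, -0.1, -0.0, -38.7]
[241.1, -48.8, 0.0, 0.0, 0.0, -38.0]
[235.0, 40.0, 10.0, 0.0, 0.0, -37.6]
```

Request:
carry_out:
  motion: [31, -19, -1, 0, 0, -5, 62, -38, -2, 0, 0, -10, 92, -57, -3, 0, 0, -14.5, 122, -76, -4, 0, 0, -19, 153, -95, -5, 0, 0, -24, 184, -114, -6, 0, 0, -29, 215, -133, -8, 0, 0, -34, 245, -152, -9, 0, 0, -38.7]
  grip: 40

```text
t: 0.82
ee_pos: [331.2, -329.1, 240.3]
orientation: [0.0, 0.898, 0.441, -0.0]
wrist_force: [0.7, -0.4, 1.3]
opening: 40.2
grip_force: 0.0
```

Request:
carry_out:
  motion: [30, -6, 0, 0, 0, -5, 60, -12, 0, 0, 0, -10, 90, -18, 0, 0, 0, -14.5, 120, -24, 0, 0, 0, -19, 150, -30, 0, 0, 0, -24, 180, -36, 0, 0, 0, -29, 210, -42, 0, 0, 0, -34, 241, -49, 0, 0, 0, -38]

```text
t: 1.48
ee_pos: [440.0, -109.5, 240.1]
orientation: [0.0, 0.706, 0.709, -0.0]
wrist_force: [1.0, -0.1, 0.1]
opening: 40.1
grip_force: 0.0
```

Request:
carry_out:
  motion: [30, 5, 1, 0, 0, -5, 60, 10, 2, 0, 0, -10, 90, 15, 3, 0, 0, -14.5, 120, 20, 4, 0, 0, -19, 150, 25, 5, 0, 0, -24, 180, 30, 6, 0, 0, -29, 210, 35, 8, 0, 0, -34, 235, 40, 10, 0, 0, -37.6]

```text
t: 2.15
ee_pos: [479.3, 126.9, 230.2]
orientation: [-0.0, 0.439, 0.899, 0.0]
wrist_force: [0.5, -0.2, 0.1]
opening: 40.1
grip_force: 0.0
```

Run:
```python
from h import *; from workcell import ctrl
import pickle
s=ctrl.read_state();print(s["t"],s["ee_pos"],s["joint_pos"].round(2),s["wrist_force"].round(1),s["opening"]);c=ctrl.capture("wrist");p,R=pose(s);print(R.round(3))
pickle.dump((s,c),open("w1.pkl","wb"));cv2.imwrite("pics/w1.png",c["image"])
```

```text
2.15 [479.28309535 126.85284259 230.17682851] [ 0.33  0.28 -0.78  1.63  0.2   1.31  0.18] [ 0.5 -0.2  0.1] 40.05196520860967
[[-0.615  0.789 -0.   ]
 [ 0.789  0.615  0.001]
 [ 0.001  0.    -1.   ]]
```

View pics/w1.png

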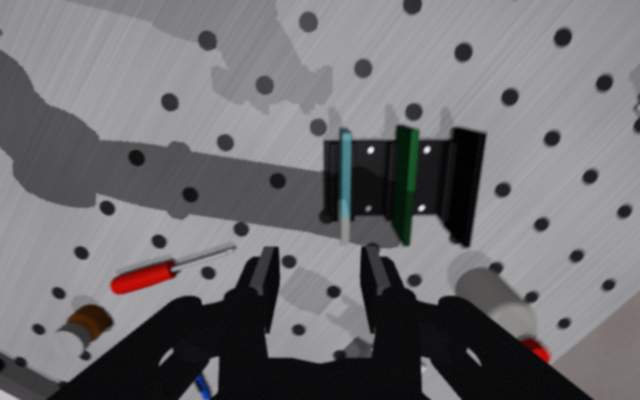

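The wrist view shows the glass as a thin bar, clear end at (346,130) and frosted end at (344,240). The board is beside it near (405,185) and the panel near (467,190).

Run:
```python
from h import *; import pickle
np.set_printoptions(precision=1,suppress=True)
s,c=pickle.load(open("w1.pkl","rb"));p,R=pose(s);im=c["image"]
hsv=cv2.cvtColor(im,cv2.COLOR_BGR2HSV)
for r in range(126,248,8):
    l=im[r,334:356].astype(int);print(r,[tuple(v) for v in l[4:18:1]] if r in(142,158,190,222,238) else '')
for a in [(346,130),(345,197),(344.5,242)]: X=plane(c,a,72);print(a,X,R.T@(X-p))
```

```text
126 
134 
142 [(np.int64(35), np.int64(33), np.int64(27)), (np.int64(43), np.int64(41), np.int64(25)), (np.int64(53), np.int64(50), np.int64(30)), (np.int64(70), np.int64(67), np.int64(38)), (np.int64(100), np.int64(94), np.int64(53)), (np.int64(124), np.int64(117), np.int64(67)), (np.int64(139), np.int64(129), np.int64(75)), (np.int64(143), np.int64(133), np.int64(78)), (np.int64(144), np.int64(134), np.int64(81)), (np.int64(143), np.int64(132), np.int64(77)), (np.int64(145), np.int64(134), np.int64(78)), (np.int64(136), np.int64(127), np.int64(73)), (np.int64(119), np.int64(110), np.int64(64)), (np.int64(85), np.int64(77), np.int64(47))]
150 
158 [(np.int64(36), np.int64(33), np.int64(27)), (np.int64(43), np.int64(40), np.int64(26)), (np.int64(56), np.int64(52), np.int64(32)), (np.int64(74), np.int64(69), np.int64(40)), (np.int64(105), np.int64(96), np.int64(54)), (np.int64(127), np.int64(118), np.int64(67)), (np.int64(139), np.int64(129), np.int64(75)), (np.int64(141), np.int64(131), np.int64(75)), (np.int64(142), np.int64(132), np.int64(75)), (np.int64(141), np.int64(133), np.int
[... 1630 characters left out ...]
nt64(111), np.int64(112)), (np.int64(125), np.int64(123), np.int64(127)), (np.int64(135), np.int64(132), np.int64(135)), (np.int64(143), np.int64(141), np.int64(143)), (np.int64(146), np.int64(143), np.int64(147)), (np.int64(146), np.int64(144), np.int64(146)), (np.int64(144), np.int64(141), np.int64(145)), (np.int64(140), np.int64(138), np.int64(141)), (np.int64(130), np.int64(128), np.int64(130)), (np.int64(116), np.int64(114), np.int64(116)), (np.int64(103), np.int64(101), np.int64(102)), (np.int64(93), np.int64(91), np.int64(91))]
246 
(346, 130) [466.9 180.4  72. ] [ 49.8  23.1 158.2]
(345, 197) [507.5 129.2  72. ] [-15.6  23.7 158.2]
(344.5, 242) [538.2  91.   72. ] [-64.6  24.4 158.1]
```

Run:
```python
from h import *; import pickle
np.set_printoptions(precision=1,suppress=True)
s,c=pickle.load(open("w1.pkl","rb"));p,R=pose(s)
T=pickle.load(open("c0.pkl","rb"))["top"]
for r in list(range(122,140,2))+list(range(188,250,3)): print(r,c["image"][r,344:349].mean(0).round())
im=T["image"]
A,B=np.array([257.,242.]),np.array([297.,213.])
for k in np.linspace(0,1,34): 
    q=A+(B-A)*k; print(q.round(1),cv2.getRectSubPix(im,(1,1),q.astype(np.float32)).ravel(), (plane(T,q,72)[:2]-[504.3,129.5])@[.607,-.795])
```

```text
122 [163. 159. 160.]
124 [161. 158. 158.]
126 [151. 148. 146.]
128 [118. 115. 106.]
130 [90. 85. 68.]
132 [105.  99.  67.]
134 [149. 142.  92.]
136 [167. 158. 102.]
138 [166. 157. 100.]
188 [135. 126.  70.]
191 [134. 125.  70.]
194 [135. 126.  71.]
197 [135. 125.  71.]
200 [142. 134.  78.]
203 [147. 139.  84.]
206 [153. 144.  89.]
209 [157. 148.  94.]
212 [160. 151.  97.]
215 [160. 153.  98.]
218 [149. 145. 129.]
221 [141. 140. 143.]
224 [143. 142. 144.]
227 [143. 141. 142.]
230 [142. 139. 142.]
233 [142. 140. 143.]
236 [142. 139. 143.]
239 [141. 139. 142.]
242 [144. 141. 144.]
245 [157. 153. 155.]
248 [165. 160. 162.]
[257. 242.] [148 146 143] -64.5839392240178
[258.2 241.1] [160 157 134] -60.59582191619624
[259.4 240.2] [164 160 125] -56.60775011394183
[260.6 239.4] [154 150 113] -52.61968963345502
[261.8 238.5] [138 136  99] -48.63160637523577
[263.1 237.6] [130 125  90] -44.64346632100316
[264.3 236.7] [121 116  79] -40.65523553063674
[265.5 235.8] [116 114  77] -36.666880139143714
[266.7 235. ] [116 112  75] -32.67836635364904
[267.9 234.1] [114 109  73] -28.68966045040599
[269.
[... 411 characters left out ...]
960472001
[280.  225.3] [101  97  64] 11.215340734617163
[281.2 224.4] [97 94 63] 15.208368859816803
[282.5 223.5] [106 103  79] 19.201989456277975
[283.7 222.7] [139 137 129] 23.196235612242926
[284.9 221.8] [157 156 157] 27.191140386742
[286.1 220.9] [161 160 160] 31.186736812338225
[287.3 220. ] [164 162 166] 35.183057897858575
[288.5 219.2] [157 155 157] 39.18013663111677
[289.7 218.3] [152 150 152] 43.17800598162555
[290.9 217.4] [154 154 157] 47.17669890330059
[292.2 216.5] [163 161 164] 51.17624833715618
[293.4 215.6] [164 163 166] 55.176687213993475
[294.6 214.8] [133 131 132] 59.178048457080536
[295.8 213.9] [121 119 120] 63.18036498482874
[297. 213.] [143 140 144] 67.18366971345999
```

Request:
carry_out:
  motion: [-1, 6, 10, 0, 0, 0, -2, 12, 25, 0, 0, 0, -3, 18, 45, 0, 0, 0, -3, 23, 70, 0, 0, 0, -3, 23, 95, 0, 0, 0, -3, 23, 115, 0, 0, 0, -3, 23, 125, 0, 0, 0, -3, 23, 125, 0, 0, 0]

```text
t: 2.87
ee_pos: [497.7, 133.8, 102.2]
orientation: [-0.002, 0.442, 0.897, -0.002]
wrist_force: [-0.5, 0.7, -0.3]
opening: 40.0
grip_force: 0.0
```

Run:
```python
from h import *; from workcell import ctrl
import pickle
np.set_printoptions(precision=1,suppress=True)
s=ctrl.read_state();print(s["t"],s["ee_pos"],s["joint_pos"].round(2),s["wrist_force"].round(1),s["opening"]);c=ctrl.capture("wrist");p,R=pose(s)
pickle.dump((s,c),open("w2.pkl","wb"));cv2.imwrite("pics/w2.png",c["image"])
print("centre plane px", proj(c,p+R@[0,0,105-72]),proj(c,p+R@[30,0,105-72]))
```

```text
2.8667 [497.7 133.8 102.2] [ 0.2  0.5 -0.7  1.8  0.3  1.1  0.1] [-0.5  0.7 -0.3] 39.99960571235107
centre plane px [322.  234.9] [322.1 187. ]
```

View pics/w2.png

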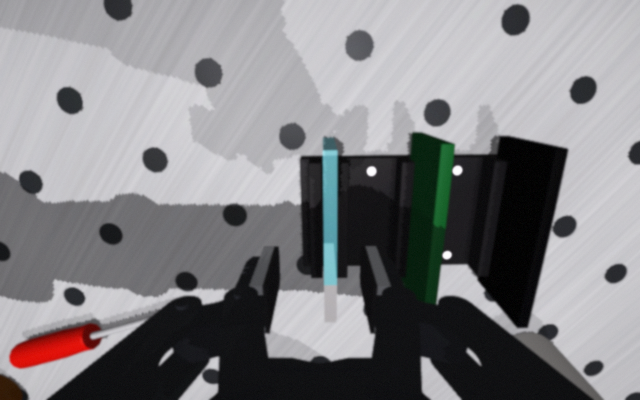

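The glass stands between the fingers at cols 323–338, versus a finger centre at 322. The clear end is at row 150 and the frost starts at row 287. The arm was still lagging about 4 mm, so I'll let it settle.

Request:
carry_out:
  motion: [0, 1, 0, 0, 0, 0, 0, 1, 0, 0, 0, 0, 0, 1, 0, 0, 0, 0, 0, 1, 0, 0, 0, 0]

```text
t: 3.25
ee_pos: [501.3, 137.0, 106.4]
orientation: [0.001, 0.441, 0.897, 0.001]
wrist_force: [-0.1, 0.2, 0.6]
opening: 40.2
grip_force: 0.0
```

Run:
```python
from h import *; from workcell import ctrl
np.set_printoptions(precision=1,suppress=True)
s=ctrl.read_state();print(s["ee_pos"],s["joint_pos"]);c=ctrl.capture("wrist");p,R=pose(s);print(R)
im=c["image"]
print("centre px", [proj(c,p+R@[x,0,p[2]-72]) for x in(0,30)])
m=(im[:,:,0].astype(int)-im[:,:,2]>40)
for r in (180,200,220,240): x=np.nonzero(m[r,300:360])[0]+300;print(r,x.min(),x.max(),(R.T@(plane(c,((x.min()+x.max())/2,r),72)-p)))
y=np.nonzero(m[100:350,330])[0]+100;print(y.min(),y.max(),[R.T@(plane(c,(330,v),72)-p) for v in(y.min(),y.max())])
```

```text
[501.3 137.  106.4] [ 0.2  0.5 -0.7  1.8  0.3  1.1  0.1]
[[-0.6  0.8  0. ]
 [ 0.8  0.6  0. ]
 [-0.   0.  -1. ]]
centre px [array([321.9, 233.9]), array([322. , 186.3])]
180 313 328 [33.8 -0.9 34.4]
200 314 328 [21.7 -0.6 34.4]
220 314 328 [ 9.1 -0.6 34.4]
240 314 328 [-4.1 -0.6 34.4]Traceback (most recent call last):
  File "<stdin>", line 8, in <module>
    return umr_minimum(a, axis, None, out, keepdims, initial, where)
ValueError: zero-size array to reduction operation minimum which has no identity
```

Request:
carry_out:
  motion: [0, -0.5, 10, 0, 0, 0, 0, -0.5, 25, 0, 0, 0, 0, -0.5, 42, 0, 0, 0, 0, -0.5, 56, 0, 0, 0, 0, -0.5, 64, 0, 0, 0, 0, -0.5, 64, 0, 0, 0, 0, -0.5, 64, 0, 0, 0, 0, -0.5, 64, 0, 0, 0]

```text
t: 3.97
ee_pos: [500.7, 136.8, 41.9]
orientation: [0.0, 0.441, 0.897, 0.001]
wrist_force: [-0.0, 0.1, -0.5]
opening: 40.0
grip_force: 0.0
```

Request:
carry_out:
  motion: [0, 0, 0, 0, 0, 0, 0, 0, 0, 0, 0, 0, 0, 0, 0, 0, 0, 0, 0, 0, 0, 0, 0, 0, 0, 0, 0, 0, 0, 0, 0, 0, 0, 0, 0, 0]
  grip: 0

```text
t: 4.47
ee_pos: [501.3, 137.1, 42.1]
orientation: [0.001, 0.441, 0.897, 0.001]
wrist_force: [2.2, 2.0, 2.1]
opening: 7.2
grip_force: 59.5
```

Gripped. Lifting straight up.

Request:
carry_out:
  motion: [0, 0, -6, 0, 0, 0, 0, 0, -16, 0, 0, 0, 0, 0, -30, 0, 0, 0, 0, 0, -50, 0, 0, 0, 0, 0, -75, 0, 0, 0, 0, 0, -100, 0, 0, 0, 0, 0, -120, 0, 0, 0, 0, 0, -130, 0, 0, 0]

```text
t: 5.13
ee_pos: [500.0, 136.4, 173.5]
orientation: [0.001, 0.441, 0.897, 0.0]
wrist_force: [0.1, 0.7, -1.0]
opening: 6.9
grip_force: 59.3
```

Request:
carry_out:
  motion: [0, 0, -10, 0, 0, 0, 0, 0, -30, 0, 0, 0, 0, 0, -50, 0, 0, 0, 0, 0, -70, 0, 0, 0, 0, 0, -70, 0, 0, 0, 0, 0, -70, 0, 0, 0, 0, 0, -70, 0, 0, 0]

```text
t: 5.72
ee_pos: [498.9, 135.7, 239.6]
orientation: [-0.001, 0.441, 0.897, -0.001]
wrist_force: [-0.3, 0.4, -1.6]
opening: 6.9
grip_force: 59.3
```

Run:
```python
from h import *; from workcell import ctrl
import pickle
s=ctrl.read_state();print(s["t"],s["ee_pos"],s["joint_pos"].round(2),s["opening"],s["grip_force"])
d={n:ctrl.capture(n) for n in("wrist","side","top")};pickle.dump((s,d),open("w3.pkl","wb"))
p,R=pose(s);print(R.round(3).tolist(),[proj(d["side"],p+R@[x,0,z]).round() for x,z in((0,0),(-50,0))])
q=proj(d["side"],p).astype(int);a=cv2.resize(d["side"]["image"][q[1]-40:q[1]+40,q[0]-40:q[0]+40],(400,400),interpolation=cv2.INTER_CUBIC)
b=cv2.resize(d["wrist"]["image"][100:340,200:440],(400,400));cv2.imwrite("pics/w3.png",np.hstack([a,b]));print(q)
```

```text
5.7167 [498.90823336 135.70599117 239.55728895] [ 0.29  0.33 -0.77  1.56  0.23  1.35  0.15] 6.876025490509427 59.32077348232269
[[-0.611, 0.792, -0.004], [0.792, 0.611, -0.001], [0.001, -0.004, -1.0]] [array([297., 157.]), array([310., 163.])]
[297 156]
```

View pics/w3.png

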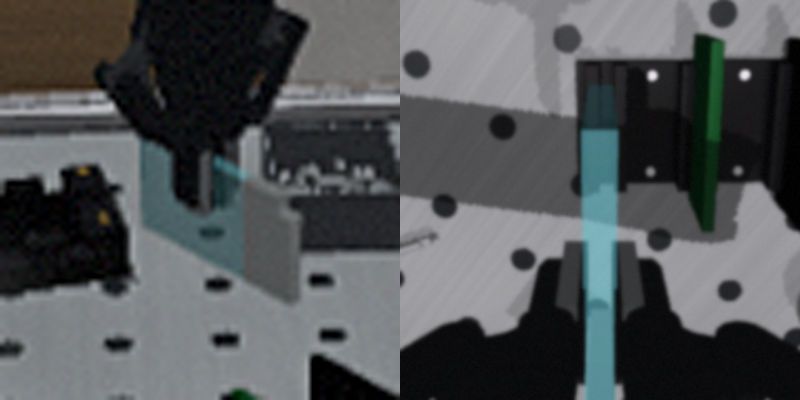

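The glass is held squarely, with the pads on the clear part and well away from the frosted end. In the side crop the frost boundary is at (247,180) and the pads at about x 175–215. Next: the final pose.

Run:
```python
from h import *; import pickle
np.set_printoptions(precision=1,suppress=True)
s,d=pickle.load(open("w3.pkl","rb"));p,R=pose(s)
X=plane(d["wrist"],(320,176.8),p[2]+30);print("clear end tool",R.T@(X-p))
X=plane(d["side"],(306.4,152),p[2]+30);print("bound tool",R.T@(X-p))
T=d["top"];hsv=cv2.cvtColor(T["image"],cv2.COLOR_BGR2HSV)
m=cv2.inRange(hsv,(100,90,50),(125,255,255))[155:180,330:375];y,x=np.nonzero(m)
k,b=np.polyfit(x+330,y+155,1);e=[plane(T,(u,k*u+b),290)for u in(x.min()+329.5,x.max()+330.5)];print(e,np.degrees(np.arctan2(e[1][0]-e[0][0],e[0][1]-e[1][1])))
psi=np.radians(3.5);h=np.array([np.cos(psi),np.sin(psi),0]);u=np.array([0,0,1.]);read=(e[0]+e[1])/2+14.8*h-14.8*u-84.85*(h+u);read[2]=190;print("read",read)
y=(h+u)/2**.5;z=(h-u)/2**.5;F=np.c_[np.cross(y,z),y,z]
xc=-10;tcp=read-F@[xc-42,4,4];print("TCP",tcp)
P1=np.array([tcp[0]-60,tcp[1]+20,250]);D=down(psi)
rows(p,R,[(P1,D)]);rows(P1,D,[(tcp,F)])
pickle.dump((read,F,tcp),open("goal.pkl","wb"))
```

```text
clear end tool [ 51.7  -1.2 -29.9]
bound tool [-41.4  -4.1 -30. ]
[array([629.3, -33.3, 290. ]), array([632.4, -85.3, 290. ])] 3.3817616003990643
read [560.9 -63.6 190. ]
TCP [552.1 -12.  190. ]
[-97.0, -83.4, -10.2, -0.2, -0.0, 34.1]
[-23.6, 58.7, 60.0, -45.0, -0.0, 0.0]
```

Request:
carry_out:
  motion: [-8, -7, -1, 0, 0, 2.5, -22, -19, -3, 0, 0, 7.5, -38, -33, -5, 0, 0, 13, -54, -47, -7, 0, 0, 19, -70, -60, -8, 0, 0, 25, -85, -73, -9, 0, 0, 30, -94, -81, -10, 0, 0, 33, -97, -83, -10, 0, 0, 34]

```text
t: 6.53
ee_pos: [493.3, 5.1, 251.0]
orientation: [0.0, 0.687, 0.726, -0.001]
wrist_force: [-0.5, -0.5, -1.3]
opening: 7.2
grip_force: 59.2
```

Request:
carry_out:
  motion: [-2, 3, 1, -4, 0, 0, -4, 6, 4, -10, 0, 0, -6, 10, 8, -16, 0, 0, -8, 14, 13, -22, 0, 0, -10, 18, 18, -29, 0, 0, -12, 21, 22, -36, 0, 0, -14, 24, 25, -42, 0, 0, -14, 25, 26, -45, 0, 0]

```text
t: 7.2
ee_pos: [515.6, -3.9, 222.0]
orientation: [0.262, 0.633, 0.674, 0.278]
wrist_force: [-0.4, 1.9, -1.8]
opening: 6.8
grip_force: 59.4
```

Run:
```python
from h import *; from workcell import ctrl
import pickle
s=ctrl.read_state();print(s["t"],s["ee_pos"],s["joint_pos"].round(2),s["opening"],s["grip_force"],s["wrist_force"].round(1))
p,R=pose(s);read,F,tcp=pickle.load(open("goal.pkl","rb"));rows(p,R,[(tcp,F)])
```

```text
7.2 [515.61891886  -3.93547063 221.99368461] [ 0.42 -0.18 -0.35  2.34 -0.63  0.23  0.67] 6.840901233691352 59.4101482629776 [-0.4  1.9 -1.8]
[-10.3, 2.9, 48.0, -0.1, 0.0, 0.1]
```

Request:
carry_out:
  motion: [-1, 0, 5, 0, 0, 0, -3, 1, 14, 0, 0, 0, -5, 1, 24, 0, 0, 0, -8, 2, 36, 0, 0, 0, -10, 3, 45, 0, 0, 0, -10, 3, 48, 0, 0, 0, -10, 3, 48, 0, 0, 0, -10, 3, 48, 0, 0, 0]

```text
t: 7.87
ee_pos: [554.2, -10.9, 198.1]
orientation: [0.259, 0.632, 0.674, 0.282]
wrist_force: [5.6, 126.2, -4.9]
opening: 6.9
grip_force: 59.5
```

Run:
```python
from h import *; from workcell import ctrl
import pickle
s=ctrl.read_state();print(s["t"],s["ee_pos"],s["joint_pos"].round(2),s["opening"],s["grip_force"],s["wrist_force"].round(1))
p,R=pose(s);read,F,tcp=pickle.load(open("goal.pkl","rb"));rows(p,R,[(tcp,F)])
d={n:ctrl.capture(n) for n in("side","top")};pickle.dump((s,d),open("w4.pkl","wb"))
L=read+0; 
out=[]
for n in d:
    q=proj(d[n],L);print(n,q);w=32;o=(np.round(q)-[w+8 if n=="top" else w,w]).astype(int);print(o)
    out.append(cv2.resize(d[n]["image"][o[1]:o[1]+2*w,o[0]:o[0]+2*w],(400,400),interpolation=cv2.INTER_CUBIC))
cv2.imwrite("pics/w4.png",np.hstack(out))
```

```text
7.8667 [554.18757546 -10.8575666  198.09057895] [ 1.4  -0.07 -1.27  2.28 -1.09  0.21  1.17] 6.870654411500032 59.52176570892334 [  5.6 126.2  -4.9]
[-1.1, -7.2, 4.2, 0.0, -0.5, -0.1]
side [328.9603606 212.7804112]
[297 181]
top [351.45423059 202.1877999 ]
[311 170]
```

View pics/w4.png

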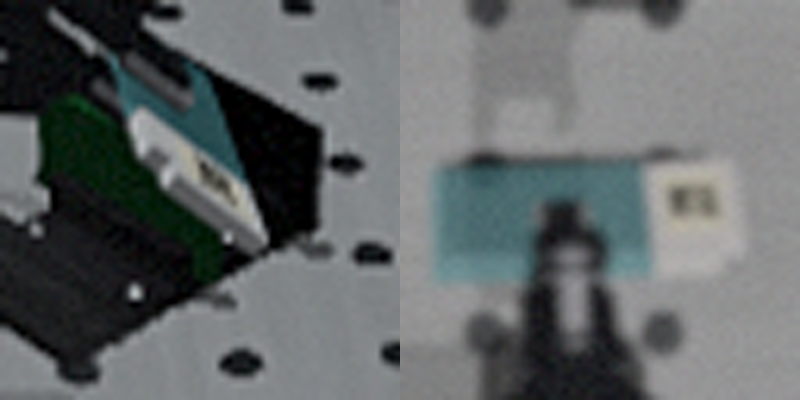

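The label is visible at the frosted end in both views (side crop (215,180), top crop (695,200)). The wrist force read 126 N during an elbow swing to the joint 3 limit, so I'll re-read now.

Run:
```python
from h import *; from workcell import ctrl
import pickle
np.set_printoptions(precision=2,suppress=True)
s=ctrl.read_state();print(s)
d=ctrl.capture("side")["image"];cv2.imwrite("pics/w5.png",d)
s=ctrl.read_state();print(s["ee_pos"],s["joint_pos"],s["wrist_force"],s["torque"])
```

```text
{'t': 7.9667, 'joint_pos': array([ 1.4 , -0.06, -1.26,  2.28, -1.09,  0.2 ,  1.17]), 'joint_vel': array([-0.1 , -0.01, -0.13,  0.01,  0.03,  0.03, -0.04]), 'joint_efforts': array([  0.81,  -4.48,   1.21, -22.18,  -0.86,  -1.44,   0.26]), 'ee_pos': array([555.25, -24.23, 199.41]), 'orientation': array([0.27, 0.64, 0.67, 0.28]), 'wrist_force': array([-0.13,  0.45, -2.11]), 'torque': array([0.01, 0.98, 0.04]), 'grip_force': 59.63203489780426, 'opening': 7.279513222846384}
[554.98 -17.83 198.8 ] [ 1.4  -0.07 -1.27  2.28 -1.09  0.2   1.17] [ 0.22  2.01 -2.03] [0.02 1.02 0.09]
```

View pics/w5.png

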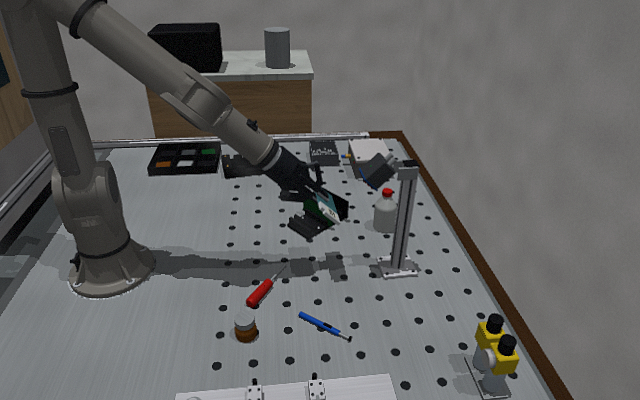

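The plate is held in front of the reader with nothing touching. The spike was a short jolt as joint 3 reached its stop. I'll let it settle and measure again.

Request:
carry_out:
  motion: [0, 0, 0, 0, 0, 0, 0, 0, 0, 0, 0, 0, 0, 0, 0, 0, 0, 0, 0, 0, 0, 0, 0, 0, 0, 0, 0, 0, 0, 0, 0, 0, 0, 0, 0, 0, 0, 0, 0, 0, 0, 0, 0, 0, 0, 0, 0, 0]

```text
t: 8.68
ee_pos: [553.0, -10.6, 196.5]
orientation: [0.261, 0.631, 0.675, 0.279]
wrist_force: [-0.3, -0.4, -1.0]
opening: 7.0
grip_force: 59.6
```

Run:
```python
from h import *; from workcell import ctrl
import pickle
np.set_printoptions(precision=3,suppress=True)
s=ctrl.read_state();print(s["ee_pos"],s["joint_pos"],s["joint_vel"],s["wrist_force"])
p,R=pose(s);read,F,tcp=pickle.load(open("goal.pkl","rb"));rows(p,R,[(tcp,F)])
lab=p+R@[-52,4,4];print("label est",lab,"err",lab-read, "n angle",np.degrees(np.arccos(R[:,1]@F[:,1])))
d={n:ctrl.capture(n) for n in("side","top")};pickle.dump((s,d),open("w6.pkl","wb"))
out=[]
for n in d:
    q=proj(d[n],lab);w=32;o=(np.round(q)-[w,w]).astype(int);print(n,q,o)
    out.append(cv2.resize(d[n]["image"][o[1]:o[1]+2*w,o[0]:o[0]+2*w],(400,400),interpolation=cv2.INTER_CUBIC))
cv2.imwrite("pics/w6.png",np.hstack(out))
```

```text
[552.98  -10.621 196.465] [ 1.388 -0.068 -1.271  2.286 -1.092  0.199  1.168] [ 0.003  0.001 -0.     0.001 -0.     0.    -0.   ] [-0.324 -0.447 -1.026]
[-1.3, -5.2, 3.9, -0.0, -0.2, 0.2]
label est [562.07  -62.132 196.423] err [1.134 1.444 6.423] n angle 0.1834760641878917
side [329.427 210.152] [297 178]
top [351.009 201.428] [319 169]
```

View pics/w6.png

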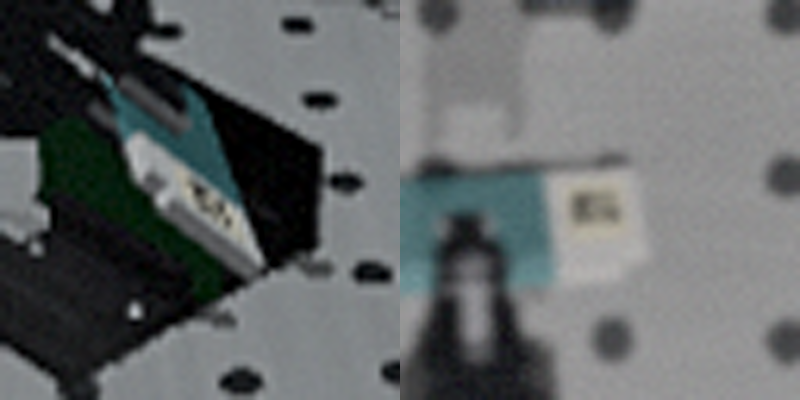

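The label middle is at about (207,203) in the side crop and (198,205) in the top crop, each within a millimetre or two of the predicted (200,200). That puts it about 7 mm from the read point, square and at rest. Handing in.

```bash
python3 -c "
from workcell import ctrl
print(ctrl.job_done())"
```

```text
the job is handed in; nothing more can be done
None
```

I handed the job in with the glass held still at the read point, label up and square to the window and its middle about 7 mm off. However, a brief jolt as joint 3 hit its stop read 126 N at the wrist, over the 120 N limit, so it may be judged a fail; joints 3 and 6 also finished right at the ends of their ranges.

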